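# Hold the hidden brake bolt of the label unwinder

### The job

The roll brake of the label unwinder has gone slack. Lift the grey dust cover off its channel by the knob and set it down flat on the worktop beside the unwinder, then reach down into the narrow channel behind the front plate, grip the square bolt head hidden there and turn it clockwise (as seen from the front) against its spring until the pointer at the front lines up with the red index tab. Finish while still holding the bolt head there so that it cannot turn back and the lock nut can be tightened; leave the spanner, the dropper bottle and the tin alone.

Things in the scene. Friction and masses are not known exactly. Their poses are not given: they have to be found in the camera images.
- unwinder: grey sheet-steel label unwinder, fixed. Origin on the worktop straight below the bolt head; x = the bolt's axis, from front (robot side) to rear, y to its left, z up. Base plate x -118 to +32, y -120 to +70 mm, 7 mm high. In front: label roll and brake arm right of the middle (below the bolt), white dial left. The worktop left of it (+y) is clear out to 23 cm from the origin
- channel (a point): middle of the channel's mouth, 134 mm above the worktop, 24 mm straight above the bolt head's centre. The channel lies between two upright plates, each 3 mm thick, 116 mm wide (y -58 to +58) and up to 134 mm high, with inner faces 46 mm apart (x -23 and +23 mm); open at both y ends and, under the cover, at the top; 100 mm deep below the bolt's axis
- cover: loose grey dust cover lying on the channel, about 90 g: plate 58 x 120 x 3 mm (x, y, z), origin in the middle of the plate's underside (134 mm up while on the channel, axes as the unwinder's). Two ribs reach 10 mm down just inside the channel, so set down flat its origin is 10 mm above the worktop
- cover_knob (a point): middle of the black round knob on the cover, 21 mm above the cover's origin; the knob is 17 to 20 mm across and stands from 3 to 31 mm above the origin
- bolt_head: brass square bolt head, 24 mm across flats, 20 mm long along x (bolt's axis), centred in the channel 110 mm above the worktop; origin at its centre. Its y axis is square to the two flats to grip, its z axis runs up along them. At rest they lean 0.35 rad to the left (top towards +y) and turn with the bolt. A round boss, 26 mm across, fills the space between head and front plate
- adjuster (a joint): angle of the bolt with its head and pointer, rad: 0 at the rest stop (where it starts), growing clockwise as seen from the front (a right-handed turn about the unwinder's +x), up to 1.1. A torsion spring turns it back: 0.09 N m at 0, 0.3 N m per rad more
- index (a joint): angle at which the red index tab has been set, rad, in the same measure: the pointer lines up with the tab when adjuster equals index. Between 0.4 and 0.8; it stays where it is
- pointer_tip (a point): tip of the black pointer on the front end of the bolt, 48 mm from the bolt's axis; starts 0.45 rad below the horizontal on the left and moves up. Its axes turn with the bolt
- index_tip (a point): inner end of the red tab on the dial's rim, 50 mm from the bolt's axis. Its axes turn with the tab
- spanner: loose steel spanner, 160 mm long, lying on the worktop right of the unwinder: leave alone
- dropper: small brown dropper bottle, 33 mm across and 102 mm high, standing right of the unwinder: leave alone
- fish_tin: flat tin 63 x 105 x 24 mm right of the unwinder: leave alone

How it is judged:
On the way, in this order (a step that is already met when the one before it is completed fails the run):
1. the cover lies flat on the worktop beside the unwinder, let go (height (world z) of cover below 0.016 m and angle between cover's own z axis and vertical below 0.08 rad and horizontal distance between cover and unwinder above 0.09 m and contact force between each of the arm, the fingers and cover below 0.1 N), for 0.2 s.
2. the fingers grip the bolt head in the channel (contact force between the fingers and bolt_head above 3 N and distance between the grasp point and bolt_head below 0.025 m), for 0.2 s.
At the end, for the whole second after the job is handed in: The bolt head is gripped between the fingers (more than 3 N, grasp point within 25 mm of the head's centre) and held still with the pointer within 0.1 rad (5 mm at its tip) of the red tab; the cover lies flat on the worktop beside the unwinder, within 0.08 rad of level (all of step 2 and angle between the z axis of pointer_tip and the z axis of index_tip, either way round below 0.1 rad and velocity of joint adjuster between -0.1 and 0.1 rad/s and height (world z) of cover below 0.016 m and angle between cover's own z axis and vertical below 0.08 rad and horizontal distance between cover and unwinder above 0.09 m); the arm keeps its last pose, push and grip.
It fails at once if the spanner, the bottle or the tin is moved by more than 30 mm (distance of any of spanner, dropper, fish_tin from where it was at the start of the episode above 0.03 m).
It also fails if it takes over 54 s, if anything falls off the work surface, if the arm or the gripper's body presses on something with over 40 N, if the wrist force passes 120 N, or if a joint passes its speed limit or range.

### The arm

A 6-joint arm with a two-finger parallel gripper is mounted at the origin on a cart in front of the work surface, level with it; the furniture and walls round the work are solid. World frame = base frame: x ahead of the robot, y to its left, z up, the work surface at z = 0. Lengths are in m, angles in rad, forces in N, time in s.
With the tool pointing down it reaches from about 0.325 to 0.775 m from the base axis. Payload 5.5 kg.
Tool frame: the origin (TCP) lies on the mounting face of the last link; the fingertips stand 182 mm ahead of it and the grasp point (between the pads) lies 163 mm ahead of it; z points along the fingers, y is the line along which they close (so a half turn about z gives the same grasp; the last joint's range is limited). The gripper opens to 88 mm and grips with 3 to 60 N. Pads are 20 mm wide; open, the fingers measure 115 mm over their backs; the gripper's body (75 mm by 178 mm) begins 61 mm behind the grasp point.
Start: joints at [1.175, 0.091, 1.231, -0, 1.82, -0.057], TCP at [0.199, 0.566, 0.405] pointing down, gripper open.
Joint ranges: [-2.87, 2.87], [-0.86, 2.18], [0.17, 2.46], [-1.51, 4.65], [0.06, 2.69], [-2.65, 2.65]. Speed limits (rad/s): [2.57, 2.57, 3.01, 3.14, 3.14, 3.14].

### API

Orientations are given as a rotation vector (axis times angle).
In Python, from station import arm, viewer, finish_job gives the robot as it stands. The module is installed in compiled form; this text tells all that it offers.
- The arm moves only by the tool send_rows, never from a script. Its argument "increments" is a list that holds one entry, the list of rows, each a list of 6 numbers: the shift along the tool's x, y, z in mm, then the turn, a rotation vector about the tool's x, y, z in degrees. In form: [[[dx, dy, dz, rx, ry, rz], ...]]. A call has 1 to 20 rows; each row is the pose to reach, as a shift and turn from the pose commanded when the call began, along the tool's axes at that moment; what a row does not reach only later rows make up. A row lasts 1/10 s, in which the tool goes at most 50 mm and 8.59 degrees, less where a joint would pass 70% of its speed; a pose out of reach is approached as far as the arm can. A call with a gripper value outside its range is refused whole. "jaw" is the finger opening in mm, from 0 to 87.8, set as the call begins (left out, the last holds). The fingers move at their own pace and stop on an object; the grip force is fixed at half the most. Time passes only in rows, so rows that repeat a pose let the fingers close. It gives the time, the measured TCP pose, the force, the opening and the grip force at its end, in the units of the state.
- arm.read_state(): the state, without advancing time (a new reading comes with each control period).
- viewer.read_camera(name): name is "scene" or "top" or "wrist"; returns (picture, depth): 400x640x3 uint8, blue, green, red; 400x640 float32, m along the optical axis (not along the pixel's ray), 0 where there is no reading.
- viewer.camera_params(name): a dict with "mtx" (3x3 intrinsics, pixels), "rvec" (rotation vector, rad) and "tvec" (3), from world to camera coordinates, as OpenCV has them; the wrist camera has in their place "hand_eye" (4x4, takes a point from camera to tool coordinates, whose origin is the TCP and whose axes are the flange's). Camera axes: x right, y down, z forward; pixel columns grow to the right and rows downward; lengths in m; the calibration is good to about 2 mm. A picture is of the moment at which its call begins: read the wrist's pose just before it. camera_params takes no time and is no camera call.
- finish_job(): hands the job in; it is judged then, once.
Trained networks look in the newest picture that a camera, given by its name, has taken for a name from the list of things; names that differ only in an ending like _2 or _b are one class to them, and where a whole thing is asked for, a point or a joint stands for the part that bears it (a point fixed in the world has none). Each returns a list of dicts, best first, with "score" (0 to 1); they miss things now and then, are a little off and sometimes report something else, mostly with a low value. They report only what shows in the picture. A call takes as long as a camera call.
- viewer.cut_out(camera, thing): "mask" (400x640 bool, what is visible of it) and "extent" ([left, top, right, bottom] in pixels, round what is visible of it).
- viewer.mark_of(camera, thing): "xy" ([column, row] in pixels: a listed point, or the origin of a listed thing).
The state is a dict: "time": time; "joint_positions": joint angles; "qd": joint speeds; "joint_torque": joint torques, N m; "tool_pos": TCP position; "eef_rot": TCP orientation; "contact_force": force on the tool from outside, world axes, zero at the start; "torque": the same for the moment, N m; "grip_width": opening from 0.0 (shut) to 1.0 (fully open); "grasp_force": force on a finger pad.
Only numpy, scipy, OpenCV 4.12 (cv2) and the standard library are available. Lean on these libraries where they do the work, as an engineer would, in place of code of your own. Each camera call takes 0.05 s, during which the arm holds its last target. There are 200 camera calls.

## Working session

There is one attempt and no reset: what is moved stays moved. The work goes in short steps, Python scripts to look and compute and a tool call to move; the robot and the scene stay as the last step left them, time stands still between calls to the robot, and variables do not carry over. Pictures are saved under pics/ and viewed, at most 10 in all, crops included, and the job is handed in when it is done.

Besides the shell and the picture viewer there is one more tool, called after "Emit:" as name(argument=value, ...) on one line, values as JSON. send_rows: Moves the arm, as the interface text tells. Its arguments: {"type":"object","properties":{"increments":{"type":"array"},"jaw":{"type":"number"}},"required":["increments"]}

```bash
mkdir -p pics; cat > h.py <<'E'
import numpy as np,cv2
from scipy.spatial.transform import Rotation as R
from station import arm,viewer,finish_job
def ext(cam):
    p=viewer.camera_params(cam);K=np.array(p["mtx"],float)
    if "hand_eye" in p:
        s=arm.read_state();T=np.eye(4);T[:3,:3]=R.from_rotvec(s["eef_rot"]).as_matrix();T[:3,3]=s["tool_pos"]
        return K,T@np.array(p["hand_eye"])
    T=np.eye(4);T[:3,:3]=R.from_rotvec(np.ravel(p["rvec"])).as_matrix();T[:3,3]=np.ravel(p["tvec"])
    return K,np.linalg.inv(T)
def ray(cam,uv,z=None,KT=None):
    K,T=KT or ext(cam);d=T[:3,:3]@(np.linalg.inv(K)@[uv[0],uv[1],1]);o=T[:3,3]
    return o+d*(z-o[2])/d[2] if z is not None else (o,d)
def proj(cam,P,KT=None):
    K,T=KT or ext(cam);c=np.linalg.inv(T)@np.r_[P,1];u=K@c[:3];return u[:2]/u[2]
E
python3 - <<'E'
from h import *
s=arm.read_state();print(s)
for c in ["scene","top"]:
    K,T=ext(c);im,d=viewer.read_camera(c);cv2.imwrite(f"pics/{c}0.png",im);print(c,T[:3,3].round(3),T[:3,2].round(2))
    for t,z in [("cover_knob",.155),("cover",.134),("channel",.134),("unwinder",0),("pointer_tip",None),("index_tip",None)]:
        for r in viewer.mark_of(c,t)[:2]:
            uv=r["xy"];print(t,round(r["score"],2),np.round(uv,1), ray(c,uv,z).round(4) if z is not None else "")
E
```

```text
{'time': 0.0, 'joint_positions': array([ 1.17529376e+00,  9.18536305e-02,  1.23186166e+00,  4.90641841e-06,
        1.81978200e+00, -5.66668709e-02]), 'qd': array([ 8.55762348e-05, -1.58754478e-03,  2.82778985e-05,  1.48679158e-04,
        2.28980237e-03, -5.35274967e-04]), 'joint_torque': array([-1.19877717e-03, -4.46449757e+01, -4.06443286e+01,  6.95306947e-02,
        2.92821456e-02, -1.39690815e-04]), 'tool_pos': array([0.19943877, 0.56594692, 0.40352335]), 'eef_rot': array([-5.29624550e-01, -3.09618833e+00,  2.91358519e-03]), 'contact_force': array([ 0.82569862, -0.06982931,  0.05484214]), 'torque': array([ 0.00297372, -0.02165772,  0.02816193]), 'grasp_force': 0.0, 'grip_width': 0.9982287077400975}
scene [-0.181 -0.609  0.691] [ 0.7   0.45 -0.55]
cover_knob 0.84 [255.  167.8] [0.5623 0.0495 0.155 ]
cover 0.72 [252.7 174.7] [0.5589 0.0569 0.134 ]
channel 0.89 [257.5 177.4] [0.5542 0.0372 0.134 ]
unwinder 0.59 [263.4 216. ] [0.5697 0.0435 0.    ]
pointer_tip 0.38 [233.  196.3] 
index_tip 0.31 [445.3 273.9] 
top [ 0.356 -0.152  1.211] [ 0.13 -0.   -0.99]
cover_knob 0.83 [239.1 169.1] [0.5597 0.0513 0.155 ]
cover_knob 0.25 [240.4 172.9] [0.5506 0.0477 0.155 ]
cover 0.66 [242.4 172.5] [0.5556 0.0469 0.134 ]
channel 0.66 [242.2 170.7] [0.56   0.0476 0.134 ]
unwinder 0.56 [252.2 183.3] [0.5512 0.0436 0.    ]
pointer_tip 0.6 [229.  198.6] 
index_tip 0.59 [239.  170.8]
```

```bash
python3 - <<'E'
import cv2,numpy as np
a=cv2.imread("pics/scene0.png");b=cv2.imread("pics/top0.png")
a=cv2.resize(a[80:320,120:440],None,fx=2.4,fy=2.4)[:, :400+368];cv2.imwrite("pics/sc.png",a)
b=cv2.resize(b[90:310,120:420],None,fx=2.6,fy=2.6);cv2.imwrite("pics/tc.png",b)
E
```

```text
(no output)
```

View pics/sc.png

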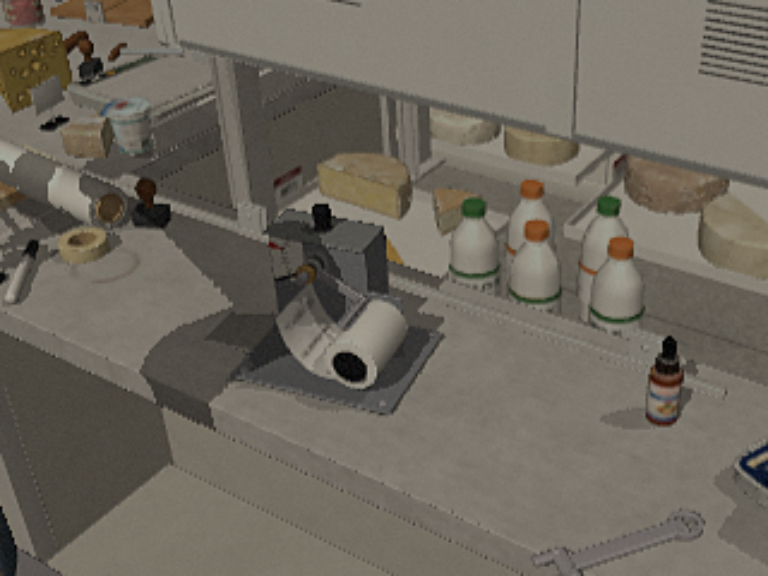

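View pics/tc.png

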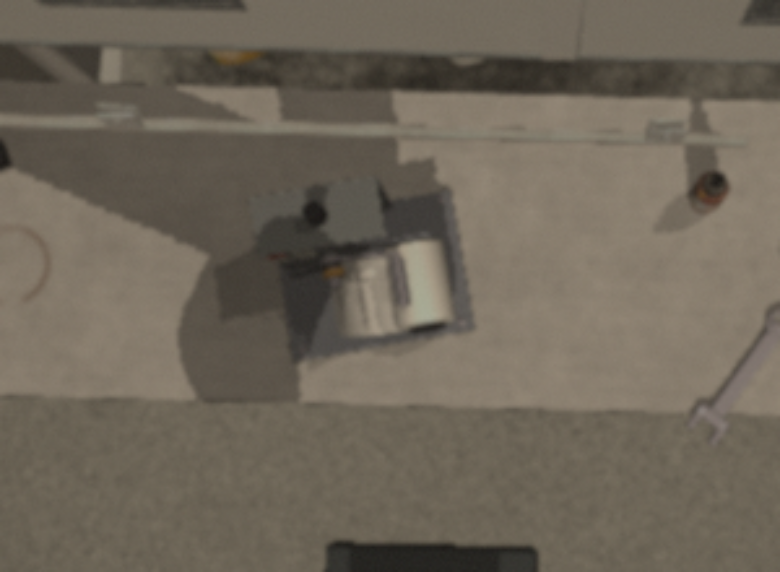

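The scene view shows the unwinder with the cover knob at about (253,170) in full-frame pixels, and the label roll in front. The bottle, tin and spanner are far to the right, and a cabinet hangs behind. The top view shows the knob at about (241,172) and the unwinder slightly yawed, with the worktop to its left clear. Next I'll get the yaw and the cabinet position from depth.

```bash
python3 - <<'E'
from h import *
def cloud(c):
    K,T=ext(c);im,d=viewer.read_camera(c);v,u=np.nonzero(d>0);z=d[v,u]
    P=np.c_[(u-K[0,2])/K[0,0]*z,(v-K[1,2])/K[1,1]*z,z]
    return P@T[:3,:3].T+T[:3,3]
P=cloud("top");Q=cloud("scene")
for n,C in(("top",P),("scene",Q)):
    m=(abs(C[:,2]-.137)<.006)&(abs(C[:,0]-.56)<.1)&(abs(C[:,1]-.045)<.1)
    r=cv2.minAreaRect(C[m,:2].astype(np.float32)*1000);print(n,m.sum(),r,C[m].mean(0).round(3))
    k=(C[:,2]>.14)&(C[:,2]<.175)&(abs(C[:,0]-.56)<.06)&(abs(C[:,1]-.045)<.06);print("knob",k.sum(),C[k].mean(0).round(3))
A=np.r_[P,Q];A=A[(abs(A[:,1])<.5)]
for lo in np.arange(.2,.9,.05):
    m=(A[:,2]>lo)&(A[:,2]<lo+.05)&(A[:,0]>.35)
    if m.any():print(round(lo,2),m.sum(),"min x",np.percentile(A[m,0],[0,2,50]).round(3))
m=(A[:,0]>.6)&(A[:,0]<.8)&(A[:,2]>.0)&(A[:,2]<.3)
for x in np.arange(.58,.8,.02):
    m=(abs(A[:,0]-x)<.01)&(abs(A[:,1])<.3);print(x.round(2),m.sum(),np.percentile(A[m,2],[50,98]).round(3) if m.any() else'')
print([ (r["score"],r["extent"]) for r in viewer.cut_out("top","cover")])
E
```

```text
top 1095 ((553.9262084960938, 49.126312255859375), (58.79092025756836, 119.77435302734375), 11.903504371643066) [0.553 0.049 0.137]
knob 178 [0.551 0.048 0.149]
scene 530 ((553.5198364257812, 46.71870422363281), (60.955142974853516, 123.15141296386719), 12.057241439819336) [0.55  0.043 0.138]
knob 86 [0.55  0.044 0.155]
0.2 579 min x [0.672 0.673 0.676]
0.25 9774 min x [0.67  0.673 0.677]
0.3 10174 min x [0.67  0.673 0.677]
0.35 11435 min x [0.669 0.673 0.677]
0.4 54790 min x [0.664 0.674 0.733]
0.45 9959 min x [0.679 0.704 0.901]
0.5 2015 min x [0.894 0.899 0.956]
0.58 3237 [0.    0.139]
0.6 2686 [-0.001  0.01 ]
0.62 2858 [-0.001  0.004]
0.64 2918 [-0.001  0.004]
0.66 3850 [0.001 0.039]
0.68 31555 [0.356 0.443]
0.7 10169 [0.    0.457]
0.72 4987 [0.442 0.464]
0.74 4119 [0.443 0.464]
0.76 4044 [0.443 0.464]
0.78 4025 [0.443 0.464]
0.8 4422 [0.442 0.463]
[]
```

```bash
cat >> h.py <<'E'
O=np.array([.5535,.048,0]);YAW=.208
Ru=R.from_rotvec([0,0,YAW]).as_matrix()
SG=1
def tgt(p,lean=0,dyaw=0):
    """grasp point p in unwinder coords; lean: tool's back towards +y"""
    y=np.array([0,1.,0])*SG;z=np.array([0,0,-1.]);M=np.c_[np.cross(y,z),y,z]
    M=R.from_euler('x',-lean).as_matrix()@M
    M=Ru@M;g=O+Ru@np.array(p)
    return g-M[:,2]*.163,M
def delta(p,lean=0,cmd=None):
    s=arm.read_state();Rt=R.from_rotvec(s["eef_rot"]).as_matrix();t=s["tool_pos"]
    if cmd: t,Rt=cmd
    q,M=tgt(p,lean);return (Rt.T@(q-t)*1000).round(1),np.rad2deg(R.from_matrix(Rt.T@M).as_rotvec()).round(2)
E
python3 - <<'E'
import h;from h import *
s=arm.read_state();print(R.from_rotvec(s["eef_rot"]).as_matrix().round(3))
for sg in(1,-1):
    h.SG=sg;print(sg,delta((-.0,0,.28)),tgt((0,0,.28)))
E
```

```text
[[-0.943  0.332  0.   ]
 [ 0.332  0.943  0.   ]
 [-0.     0.    -1.   ]]
1 (array([-506.1, -370.8,  -38.3]), array([  0.  ,   0.  , -31.33])) (array([0.5535, 0.048 , 0.443 ]), array([[-0.97844588, -0.20650342,  0.        ],
       [-0.20650342,  0.97844588,  0.        ],
       [ 0.        ,  0.        , -1.        ]]))
-1 (array([-506.1, -370.8,  -38.3]), array([ 0.0000e+00, -1.0000e-02,  1.4867e+02])) (array([0.5535, 0.048 , 0.443 ]), array([[ 0.97844588,  0.20650342,  0.        ],
       [ 0.20650342, -0.97844588,  0.        ],
       [ 0.        ,  0.        , -1.        ]]))
```

Emit:
send_rows(increments=[[[-125,-95,-10,0,0,-8],[-250,-190,-20,0,0,-16],[-380,-280,-30,0,0,-24],[-506,-371,-38,0,0,-31.3],[-506,-371,-38,0,0,-31.3],[-506,-371,-38,0,0,-31.3],[-506,-371,-38,0,0,-31.3],[-506,-371,-38,0,0,-31.3],[-506,-371,-38,0,0,-31.3],[-506,-371,-38,0,0,-31.3],[-506,-371,-38,0,0,-31.3],[-506,-371,-38,0,0,-31.3],[-506,-371,-38,0,0,-31.3],[-506,-371,-38,0,0,-31.3],[-506,-371,-38,0,0,-31.3]]], jaw=60)

```text
time: 2.35
tool_pos: [0.5535, 0.0475, 0.4424]
eef_rot: [0.323, -3.124, -0.001]
contact_force: [-0.9, 0.9, -0.1]
grip_width: 0.683
grasp_force: 0.0
```

```bash
python3 - <<'E'
from h import *
s=arm.read_state();print(s["time"],s["joint_positions"].round(2),s["contact_force"].round(1),s["tool_pos"])
KT=ext("wrist");print(KT[1].round(3))
im,d=viewer.read_camera("wrist");cv2.imwrite("pics/w1.png",im)
for r in viewer.mark_of("wrist","cover_knob")[:2]:print(r["score"],r["xy"],ray("wrist",r["xy"],.155,KT))
K,T=KT;v,u=np.nonzero(d>0);z=d[v,u];C=np.c_[(u-K[0,2])/K[0,0]*z,(v-K[1,2])/K[1,1]*z,z]@T[:3,:3].T+T[:3,3]
k=(C[:,2]>.161)&(C[:,2]<.17)&(abs(C[:,0]-.56)<.06)&(abs(C[:,1]-.045)<.05);print("knobtop",k.sum(),C[k].mean(0).round(4),np.ptp(C[k],axis=0))
m=(abs(C[:,2]-.137)<.003)&(abs(C[:,0]-.56)<.1)&(abs(C[:,1]-.045)<.1);print(cv2.minAreaRect(C[m,:2].astype(np.float32)*1000))
for t in("pointer_tip","index_tip"):
  for r in viewer.mark_of("wrist",t)[:1]:print(t,r)
print(delta((0,0,.16)))
E
```

```text
2.35 [ 0.02 -0.02  1.28  0.    1.88 -1.75] [-0.9  0.9 -0.1] [0.55346409 0.04752045 0.44238059]
[[-0.205  0.941  0.27   0.481]
 [ 0.979  0.197  0.056  0.032]
 [-0.     0.276 -0.961  0.423]
 [ 0.     0.     0.     1.   ]]
0.58 [314.8, 201.8] [0.55629143 0.04910327 0.155     ]
knobtop 345 [0.556  0.0466 0.1647] [0.01882006 0.01897989 0.0060665 ]
((556.9454345703125, 46.35792541503906), (57.90802764892578, 121.00788116455078), 11.768247604370117)
pointer_tip {'xy': [348.0, 148.4], 'score': 0.61}
index_tip {'xy': [356.6, 162.8], 'score': 0.38}
(array([ -0.5,  -1.2, 120. ]), array([0.01, 0.03, 0.08]))
```

View pics/w1.png

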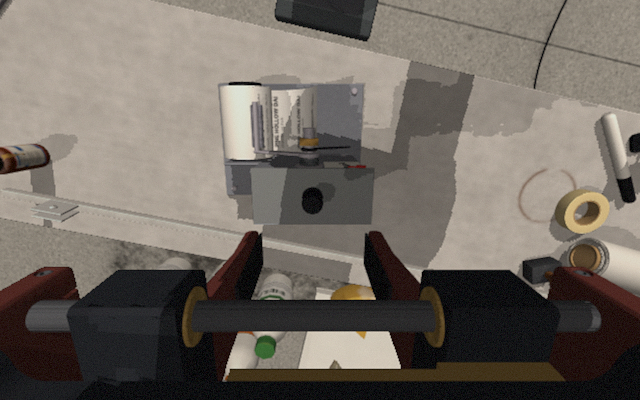

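The wrist view shows the knob at (312,201) and the cover rectangle spanning (252–373, 167–224). The red tab is at about (355,166), with the pointer just in front of it. Position agrees to within 3 mm, so I'll grip the knob.

Emit:
send_rows(increments=[[[-1,-0.5,40,0,0,0],[-2,-1,80,0,0,0],[-2,-1,105,0,0,0],[-2,-1,120,0,0,0],[-2,-1,120,0,0,0],[-2,-1,120,0,0,0]]])

```text
time: 3.15
tool_pos: [0.5554, 0.0479, 0.3237]
eef_rot: [-0.327, 3.123, -0.0]
contact_force: [-0.5, -0.2, 0.4]
grip_width: 0.682
grasp_force: 0.0
```

Emit:
send_rows(increments=[[[0,0,0,0,0,0],[0,0,0,0,0,0],[0,0,0,0,0,0],[0,0,0,0,0,0],[0,0,0,0,0,0],[0,0,0,0,0,0],[0,0,0,0,0,0],[0,0,0,0,0,0]]], jaw=5)

```text
time: 3.95
tool_pos: [0.5555, 0.0472, 0.3227]
eef_rot: [-0.325, 3.125, -0.0]
contact_force: [0.3, 0.4, 0.3]
grip_width: 0.211
grasp_force: 30.0
```

Emit:
send_rows(increments=[[[0,0,-8,0,0,0],[0,0,-20,0,0,0],[0,0,-35,0,0,0],[0,20,-40,0,0,0],[0,50,-40,0,0,0],[0,80,-40,0,0,0],[0,110,-40,0,0,0],[0,140,-40,0,0,0],[0,158,-40,0,0,0],[0,165,-40,0,0,0],[0,165,-10,0,0,0],[0,165,25,0,0,0],[0,165,60,0,0,0],[0,165,90,0,0,0],[0,165,105,0,0,0],[0,165,114,0,0,0],[0,165,119,0,0,0],[0,165,122,0,0,0],[0,165,122,0,0,0],[0,165,122,0,0,0]]])

```text
time: 5.95
tool_pos: [0.5219, 0.2088, 0.2019]
eef_rot: [-0.325, 3.123, 0.001]
contact_force: [0.4, -0.7, -1.1]
grip_width: 0.207
grasp_force: 30.0
```

```bash
python3 - <<'E'
from h import *
s=arm.read_state();print(s["joint_positions"].round(2),s["grip_width"])
im,d=viewer.read_camera("scene");cv2.imwrite("pics/s2.png",cv2.resize(im[100:260,140:340],None,fx=3.5,fy=3.5,interpolation=2))
E
```

```text
[ 0.32  0.05  1.64 -0.    1.45 -1.46] 0.20650998001177698
```

View pics/s2.png

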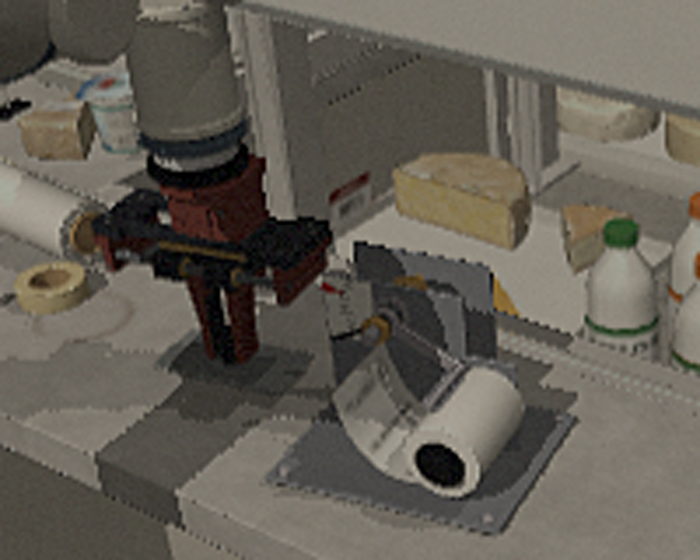

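The cover hangs just above the worktop to the left of the unwinder (crop pixel (235,370)). The channel is open and the brass head shows at (412,282). Next I'll lower the last bit and release.

Emit:
send_rows(increments=[[[0,0,1,0,0,0],[0,0,2,0,0,0],[0,0,2.5,0,0,0],[0,0,2.5,0,0,0]]])

```text
time: 6.4
tool_pos: [0.5216, 0.2088, 0.1986]
eef_rot: [-0.325, 3.124, 0.0]
contact_force: [0.1, -1.3, 2.3]
grip_width: 0.208
grasp_force: 30.0
```

Emit:
send_rows(increments=[[[0,0,0,0,0,0],[0,0,0,0,0,0],[0,0,0,0,0,0],[0,0,0,0,0,0],[0,0,-15,0,0,0],[0,0,-45,0,0,0],[0,0,-85,0,0,0],[0,0,-130,0,0,0],[0,0,-165,0,0,0],[0,-45,-175,0,0,0],[0,-90,-175,0,0,0],[0,-110,-175,0,0,0],[0,-110,-175,0,0,0],[0,-110,-175,0,0,0]]], jaw=50)

```text
time: 7.8
tool_pos: [0.5441, 0.1011, 0.374]
eef_rot: [-0.324, 3.124, 0.001]
contact_force: [-0.1, -0.1, -0.1]
grip_width: 0.572
grasp_force: 0.0
```

```bash
sed -i 's/^O=.*;YAW/O=np.array([.5555,.0465,0]);YAW/' h.py; python3 - <<'E'
from h import *
s=arm.read_state();KT=ext("wrist");im,d=viewer.read_camera("wrist");cv2.imwrite("pics/w3.png",im)
im2,_=viewer.read_camera("scene");KS=ext("scene");im3,_=viewer.read_camera("top");KP=ext("top")
for r in viewer.mark_of("wrist","bolt_head")[:2]:print("bolt",r,ray("wrist",r["xy"],.11,KT))
rays={}
for t in("pointer_tip","index_tip"):
  rays=[]
  for c,k in(("wrist",KT),("scene",KS),("top",KP)):
    rr=viewer.mark_of(c,t)
    if rr: print(t,c,rr[0]["score"],np.round(rr[0]["xy"],1)); rays.append(ray(c,rr[0]["xy"],KT=k))
  A=np.zeros((3,3));b=np.zeros(3)
  for o,v in rays:
    v=v/np.linalg.norm(v);P=np.eye(3)-np.outer(v,v);A+=P;b+=P@o
  X=np.linalg.solve(A,b);q=Ru.T@(X-O);print(t,q.round(4),"ang",np.arctan2(q[2]-.11,q[1]),[np.linalg.norm((np.eye(3)-np.outer(v,v)/(v@v))@(X-o)).round(4) for o,v in rays])
for lean in(0,.35):print(delta((0,0,.22)),delta((0+.0,.12*np.sin(.35),.11+.12*np.cos(.35)),.35))
K,T=KT;v,u=np.nonzero(d>0);z=d[v,u];C=np.c_[(u-K[0,2])/K[0,0]*z,(v-K[1,2])/K[1,1]*z,z]@T[:3,:3].T+T[:3,3]
U=(C-O)@Ru
m=(abs(U[:,2]-.134)<.003)&(abs(U[:,0])<.035)&(abs(U[:,1])<.06);print("plates",np.histogram(U[m,0],np.arange(-.034,.036,.004)))
m=(abs(U[:,2]-.118)<.009)&(abs(U[:,0])<.02)&(abs(U[:,1])<.03);print("head",m.sum(),np.percentile(U[m],[5,50,95],axis=0).round(4))
m=(abs(U[:,1]-.165)<.08)&(abs(U[:,0])<.05);print("cover",np.percentile(U[m,2],[2,50,98]).round(4))
E
```

```text
bolt {'xy': [246.1, 208.0], 'score': 0.79} [0.55816963 0.04471293 0.11      ]
pointer_tip wrist 0.87 [292.8 152.7]
pointer_tip scene 0.66 [234.9 195. ]
pointer_tip top 0.68 [228.8 194.2]
pointer_tip [-0.0416  0.0423  0.0946] ang -0.3501763835213776 [np.float64(0.0049), np.float64(0.0019), np.float64(0.0061)]
index_tip wrist 0.54 [298.4 176.3]
index_tip [-0.06    0.0516  0.2827] ang 1.280366902670656 [np.float64(0.0)]
(array([  0.2, -56.1,  -9.9]), array([ 0.  , -0.01,  0.01])) (array([ 0.2, 40.9, -2.8]), array([ 2.006e+01, -1.000e-02,  1.000e-02]))
(array([  0.2, -56.1,  -9.9]), array([ 0.  , -0.01,  0.01])) (array([ 0.2, 40.9, -2.8]), array([ 2.006e+01, -1.000e-02,  1.000e-02]))
plates (array([  0,   0, 672,  97,   0,   0,   0,   0,   0,   0,   0,   0,   0,
         0, 392, 120,   0]), array([-0.034, -0.03 , -0.026, -0.022, -0.018, -0.014, -0.01 , -0.006,
       -0.002,  0.002,  0.006,  0.01 ,  0.014,  0.018,  0.022,  0.026,
        0.03 ,  0.034]))
head 1101 [[-0.0169 -0.0118  0.1165]
 [-0.004  -0.0004  0.1217]
 [ 0.0098  0.0097  0.1251]]
cover [-0.0009  0.2877  0.3091]
```

View pics/w3.png

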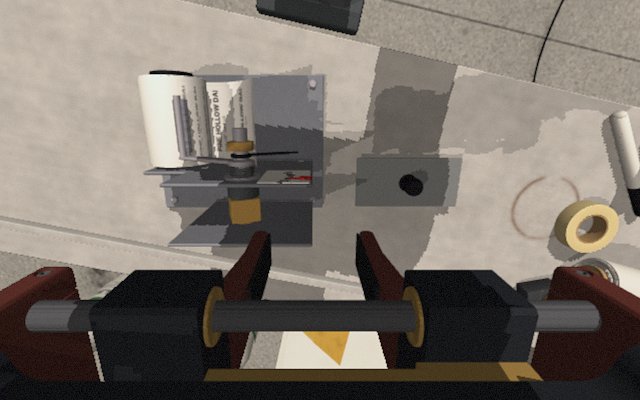

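The cover lies flat on the worktop at (411,182), let go. The channel is open, with the brass head at (245,208), the pointer tip at (297,153) and the red tab at about (300,178). Now I'll refine the head centre and the tab angle.

```bash
python3 - <<'E'
from h import *
KT=ext("wrist");im,d=viewer.read_camera("wrist")
K,T=KT;v,u=np.mgrid[:400,:640];z=d;C=np.stack([(u-K[0,2])/K[0,0]*z,(v-K[1,2])/K[1,1]*z,z],-1)@T[:3,:3].T+T[:3,3]
U=(C-O)@Ru
hsv=cv2.cvtColor(im,cv2.COLOR_BGR2HSV)
br=(hsv[...,0]>10)&(hsv[...,0]<28)&(hsv[...,1]>110)&(d>0)&(U[...,2]>.08)&(U[...,2]<.13)&(abs(U[...,0])<.022)
B=U[br];print("brass",br.sum(),np.percentile(B,[1,50,99],axis=0).round(4))
for y in np.arange(-.016,.02,.004):
    m=abs(B[:,1]-y)<.002
    if m.any():print(y.round(3),m.sum(),np.median(B[m,2]).round(4),np.percentile(B[m,0],[3,97]).round(4))
def red(im):
    h=cv2.cvtColor(im,cv2.COLOR_BGR2HSV);return ((h[...,0]<8)|(h[...,0]>172))&(h[...,1]>110)&(h[...,2]>50)
r=red(im)&(abs(u-300)<25)&(abs(v-178)<15);print("red wrist",np.c_[u[r],v[r]].mean(0),r.sum(),np.median(U[r],axis=0).round(4),np.percentile(U[r],[5,95],axis=0).round(4))
s,ds=viewer.read_camera("scene");KS=ext("scene")
r2=red(s)&(abs(u-234)<12)&(abs(v-182)<12);ks=KS
P=np.stack([(u-KS[0][0,2])/KS[0][0,0]*ds,(v-KS[0][1,2])/KS[0][1,1]*ds,ds],-1)@KS[1][:3,:3].T+KS[1][:3,3];US=(P-O)@Ru
print("red scene",np.c_[u[r2],v[r2]].mean(0),r2.sum(),np.c_[u[r2],v[r2]].tolist(),US[r2].round(3).tolist())
cv2.imwrite("pics/z.png",np.hstack([cv2.resize(im[140:200,220:330],(660,360),interpolation=2)[:, :400+0],cv2.resize(s[165:225,215:275],(390,360),interpolation=2)]))
for x in(-.03,-.035,-.045):
  for idx in(0,.4,.6,.8):
    a=-.45+idx;q=O+Ru@np.array([x,.05*np.cos(a),.11+.05*np.sin(a)]);print(x,idx,proj("wrist",q,KT).round(1),proj("scene",q,KS).round(1))
E
```

```text
brass 753 [[-0.0089 -0.0173  0.1078]
 [ 0.0008 -0.0008  0.1218]
 [ 0.0117  0.0111  0.1261]]
-0.016 19 0.1106 [-0.0058  0.0088]
-0.012 47 0.1246 [-0.0084  0.0097]
-0.008 130 0.1247 [-0.0084  0.0101]
-0.004 137 0.1234 [-0.0085  0.011 ]
0.0 129 0.1218 [-0.0083  0.0113]
0.004 121 0.1205 [-0.0083  0.0109]
0.008 130 0.1189 [-0.0085  0.0104]
0.012 38 0.118 [-0.0075  0.0097]
red wrist [301.39655172 178.0862069 ] 58 [-0.0267  0.0467  0.1236] [[-0.0278  0.0369  0.1113]
 [-0.0253  0.0531  0.1273]]
red scene [233.625 182.   ] 8 [[232, 181], [233, 181], [232, 182], [233, 182], [234, 182], [235, 182], [234, 183], [236, 183]] [[-0.032, 0.051, 0.128], [-0.03, 0.049, 0.127], [-0.03, 0.052, 0.124], [-0.029, 0.05, 0.123], [-0.03, 0.046, 0.125], [-0.029, 0.044, 0.124], [-0.03, 0.047, 0.121], [-0.029, 0.042, 0.122]]
-0.03 0 [301.5 166.7] [236.1 194. ]
-0.03 0.4 [306.6 170.5] [233.6 187.4]
-0.03 0.6 [305.7 172.7] [233.3 184.2]
-0.03 0.8 [302.2 175.1] [233.7 181.1]
-0.035 0 [301.5 161.1] [235.2 194.9]
-0.035 0.4 [306.5 164.5] [232.6 188.4]
-0.035 0.6 [305.6 166.5] [232.4 185.1]
-0.035 0.8 [302.1 168.6] [232.8 182.1]
-0.045 0 [301.4 149.8] [233.3 196.9]
-0.045 0.4 [306.5 152.4] [230.7 190.3]
-0.045 0.6 [305.6 153.9] [230.4 187. ]
-0.045 0.8 [302.  155.5] [230.8 184. ]
```

View pics/z.png

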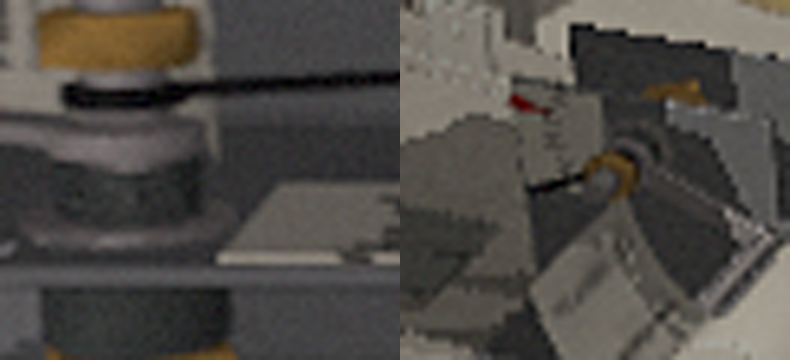

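```bash
python3 - <<'E'
import re
s=open('h.py').read();import numpy as np
c,n=np.cos(.208),np.sin(.208);o=np.array([.5555,.0465])+[c*.001+n*.003,n*.001-c*.003]
open('h.py','w').write(s.replace("[.5555,.0465,0]",f"[{o[0]:.4f},{o[1]:.4f},0]"))
E
python3 - <<'E'
from h import *
print(O)
for L in(.11,.0):print(L,delta((0,L*np.sin(.35),.11+L*np.cos(.35)),.35))
E
```

```text
[0.5571 0.0438 0.    ]
0.11 (array([-0.8, 34.7,  6.6]), array([ 2.005e+01, -1.000e-02, -1.000e-02]))
0.0 (array([ -0.8,  -3. , 110. ]), array([ 2.005e+01, -1.000e-02, -1.000e-02]))
```

Emit:
send_rows(increments=[[[-1,12,2,7,0,0],[-1,24,4,14,0,0],[-1,34.7,6.6,20,0,0],[-1,34.7,6.6,20.05,0,0],[-1,24.4,34.8,20.05,0,0],[-1,14.2,63,20.05,0,0],[-1,14.2,63,20.05,0,0],[-1,14.2,63,20.05,0,0]]])

```text
time: 9.2
tool_pos: [0.5423, 0.1146, 0.3104]
eef_rot: [-0.315, 3.044, -0.536]
contact_force: [0.1, 0.3, 0.3]
grip_width: 0.569
grasp_force: 0.0
```

```bash
python3 - <<'E'
from h import *
s=arm.read_state();print(s["joint_positions"].round(2),s["contact_force"].round(1))
print(delta((0,0,.11),.35))
im,d=viewer.read_camera("wrist");cv2.imwrite("pics/w4.png",im)
KT=ext("wrist")
for r in viewer.mark_of("wrist","bolt_head")[:1]:
  X=ray("wrist",r["xy"],.11,KT);print(r["score"],((X-O)@Ru).round(4))
E
```

```text
[ 0.25 -0.02  1.53 -0.35  1.64 -1.55] [0.1 0.3 0.3]
(array([ 0. ,  0.7, 50.1]), array([ 0.09, -0.08, -0.08]))
0.87 [0.0018 0.0005 0.11  ]
```

View pics/w4.png

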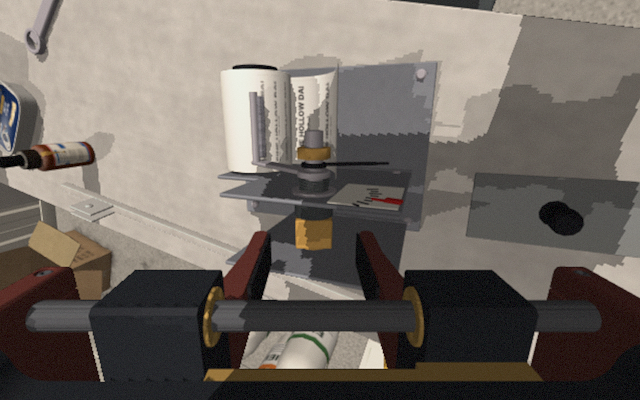

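The brass head at (314,233) is centred between the fingers and lined up square with them, so I'll insert and grip.

Emit:
send_rows(increments=[[[0,0.3,15,0,0,0],[-0.5,0.5,30,0,0,0],[-0.5,0.5,42,0,0,0],[-0.5,0.5,50,0,0,0],[-0.5,0.5,50,0,0,0],[-0.5,0.5,50,0,0,0]]])

```text
time: 9.9
tool_pos: [0.5462, 0.0989, 0.2628]
eef_rot: [-0.317, 3.043, -0.538]
contact_force: [0.5, 0.5, 0.3]
grip_width: 0.568
grasp_force: 0.0
```

Emit:
send_rows(increments=[[[0,0,0,0,0,0],[0,0,0,0,0,0],[0,0,0,0,0,0],[0,0,0,0,0,0],[0,0,0,0,0,0],[0,0,0,0,0,0],[0,0,0,0,0,0],[0,0,0,0,0,0],[0,0,0,0,0,0]]], jaw=15)

```text
time: 10.8
tool_pos: [0.5463, 0.0988, 0.2635]
eef_rot: [-0.316, 3.041, -0.539]
contact_force: [0.9, -2.8, 4.7]
grip_width: 0.27
grasp_force: 30.0
```

```bash
python3 - <<'E'
from h import *
s=arm.read_state();print(s["contact_force"].round(1),s["torque"].round(2),delta((0,0,.11),.35))
g=np.array([0,0,163.])
for a in(.1,.2,.3,.4,.5,.6,.65,.7,.72,.75):
  M=R.from_rotvec([-a,0,0]).as_matrix();print((g-M@g).round(1),np.rad2deg(-a).round(2))
E
```

```text
[ 0.9 -2.8  4.7] [-0.48 -0.13 -0.05] (array([0.8, 0. , 0.4]), array([-0.03,  0.03, -0.05]))
[  0.  -16.3   0.8] -5.73
[  0.  -32.4   3.2] -11.46
[  0.  -48.2   7.3] -17.19
[  0.  -63.5  12.9] -22.92
[  0.  -78.1  20. ] -28.65
[  0.  -92.   28.5] -34.38
[  0.  -98.6  33.2] -37.24
[   0.  -105.    38.3] -40.11
[   0.  -107.5   40.5] -41.25
[   0.  -111.1   43.7] -42.97
```

Emit:
send_rows(increments=[[[0,-8.2,0.2,-2.86,0,0],[0,-16.3,0.8,-5.73,0,0],[0,-24.4,1.8,-8.6,0,0],[0,-32.4,3.2,-11.46,0,0],[0,-40.3,5.1,-14.32,0,0],[0,-48.2,7.3,-17.19,0,0],[0,-55.9,9.9,-20.05,0,0],[0,-63.5,12.9,-22.92,0,0]]])

```text
time: 11.6
tool_pos: [0.5595, 0.0357, 0.2733]
eef_rot: [0.324, -3.12, -0.08]
contact_force: [-0.1, -3.4, 2.8]
grip_width: 0.267
grasp_force: 30.0
```

Emit:
send_rows(increments=[[[0,-8.2,0.2,-2.86,0,0],[0,-16.3,0.8,-5.73,0,0],[0,-24.4,1.8,-8.6,0,0],[0,-32.4,3.2,-11.46,0,0],[0,-40.3,5.1,-14.32,0,0],[0,-48.2,7.3,-17.19,0,0],[0,-48.2,7.3,-17.19,0,0],[0,-48.2,7.3,-17.19,0,0],[0,-48.2,7.3,-17.19,0,0]]])

```text
time: 12.5
tool_pos: [0.5693, -0.0109, 0.2636]
eef_rot: [0.316, -3.043, -0.537]
contact_force: [-0.1, -3.9, 5.5]
grip_width: 0.271
grasp_force: 30.0
```

```bash
python3 - <<'E'
from h import *
s=arm.read_state();Rt=R.from_rotvec(s["eef_rot"]).as_matrix();a=Ru.T@-Rt[:,2];print("lean",np.arctan2(a[1],a[2]),s["contact_force"].round(1),s["torque"].round(2))
KT=ext("wrist");KS=ext("scene")
im,d=viewer.read_camera("wrist");sc,_=viewer.read_camera("scene")
for c,k in(("wrist",KT),("scene",KS)):
  for t in("pointer_tip","index_tip"):print(c,t,[(round(r["score"],2),np.round(r["xy"],1)) for r in viewer.mark_of(c,t)[:2]])
  for x in(-.03,-.045):
    for i in(.6,.7,.8):
      b=-.45+i;r=.05 if x>-.04 else .048;print(x,i,proj(c,O+Ru@np.array([x,r*np.cos(b),.11+r*np.sin(b)]),k).round(1))
w=im[100:240,260:460];cv2.imwrite("pics/z2.png",np.hstack([cv2.resize(w,(500,350),interpolation=2),cv2.resize(sc[165:225,215:265],(292,350),interpolation=2)]))
E
```

```text
lean -0.3495027149210511 [-0.1 -3.9  5.5] [-0.74  0.07 -0.02]
wrist pointer_tip [(0.79, array([408.4, 175.9]))]
wrist index_tip [(0.58, array([407.5, 203. ]))]
-0.03 0.6 [405.8 199.7]
-0.03 0.7 [410.1 202.3]
-0.03 0.8 [413.6 205.1]
-0.045 0.6 [404.7 172.2]
-0.045 0.7 [408.9 173.9]
-0.045 0.8 [412.4 175.8]
scene pointer_tip [(0.6, array([231.6, 183.2]))]
scene index_tip []
-0.03 0.6 [234.5 184.2]
-0.03 0.7 [234.6 182.6]
-0.03 0.8 [234.9 181.1]
-0.045 0.6 [232.3 187.3]
-0.045 0.7 [232.4 185.8]
-0.045 0.8 [232.7 184.3]
```

View pics/z2.png

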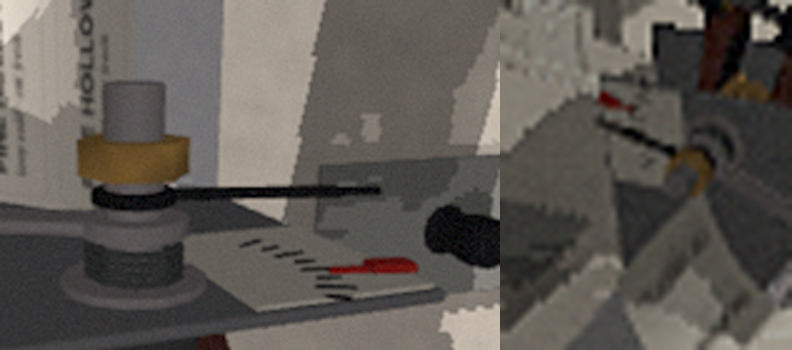

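In this crop the pointer tip is at (380,190) and the red tab runs from (330,269) to (417,267). In the scene view the two look nearly parallel. I'll compare their angles from depth.

```bash
python3 - <<'E'
from h import *
def red(im):
    h=cv2.cvtColor(im,cv2.COLOR_BGR2HSV);return ((h[...,0]<8)|(h[...,0]>172))&(h[...,1]>120)&(h[...,2]>50)
v,u=np.mgrid[:400,:640]
D=[];I=[]
for _ in range(4):
    KT=ext("wrist");im,d=viewer.read_camera("wrist");D.append(d);I.append(im)
d=np.median(D,0);im=np.median(I,0).astype(np.uint8);K,T=KT
U=(np.stack([(u-K[0,2])/K[0,0]*d,(v-K[1,2])/K[1,1]*d,d],-1)@T[:3,:3].T+T[:3,3]-O)@Ru
rd=red(im)&(abs(u-408)<25)&(abs(v-206)<10)
pt=(im.max(-1)<45)&(u>335)&(u<413)&(abs(v-176)<6)&(U[...,2]>.08)
for n,m in(("tab",rd),("ptr",pt)):
    Q=U[m];y,z=Q[:,1],Q[:,2]-.11
    print(n,m.sum(),"x",np.percentile(Q[:,0],[10,50,90]).round(4),"y",np.percentile(y,[3,97]).round(4),"mean ang",np.median(np.arctan2(z,y)).round(3),"slope",np.arctan(np.polyfit(y,z,1)[0]).round(3),"z mean",z.mean().round(4), "at r>30:",np.median(np.arctan2(z,y)[y>.03]).round(3))
# pixel-only: intersect pixel rays with planes
inv=np.linalg.inv
def plane(uv,x):
    o,dd=ray("wrist",uv,KT=KT);o=Ru.T@(o-O);dd=Ru.T@dd;q=o+dd*(x-o[0])/dd[0];return q
for x in(-.026,-.028,-.030):
  Q=np.array([plane(p,x) for p in np.c_[u[rd],v[rd]]]);print("tab",x,np.median(np.arctan2(Q[:,2]-.11,Q[:,1])).round(3))
for x in(-.042,-.044,-.046,-.048):
  Q=np.array([plane(p,x) for p in np.c_[u[pt],v[pt]]]);print("ptr",x,np.median(np.arctan2(Q[:,2]-.11,Q[:,1])).round(3), np.hypot(Q[:,2]-.11,Q[:,1]).max().round(4))
E
```

```text
tab 156 x [-0.0289 -0.0281 -0.0272] y [0.0396 0.0836] mean ang 0.267 slope -0.846 z mean 0.0097 at r>30: 0.267
ptr 313 x [-0.0451 -0.0446 -0.0438] y [0.0102 0.0455] mean ang 0.327 slope 0.237 z mean 0.0087 at r>30: 0.292
tab -0.026 0.14
tab -0.028 0.261
tab -0.03 0.381
ptr -0.042 -0.062 0.0558
ptr -0.044 0.235 0.0502
ptr -0.046 0.586 0.0464
ptr -0.048 0.946 0.0453
```

```bash
python3 - <<'E'
from h import *
v,u=np.mgrid[:400,:640];D=[];I=[]
for _ in range(4):
    KT=ext("wrist");im,d=viewer.read_camera("wrist");D.append(d);I.append(im)
d=np.median(D,0);im=np.median(I,0).astype(np.uint8);K,T=KT
h=cv2.cvtColor(im,cv2.COLOR_BGR2HSV);rd=((h[...,0]<8)|(h[...,0]>172))&(h[...,1]>120)&(abs(u-408)<25)&(abs(v-206)<10)
U=(np.stack([(u-K[0,2])/K[0,0]*d,(v-K[1,2])/K[1,1]*d,d],-1)@T[:3,:3].T+T[:3,3]-O)@Ru
pt=(im.max(-1)<45)&(u>335)&(u<413)&(abs(v-176)<6)
for n,m,x in(("tab",rd,-.028),("ptr",pt,-.0446)):
    Q=U[m];Q=Q[(abs(Q[:,0]-x)<.002)]
    l=cv2.fitLine(Q[:,1:].astype(np.float32)*1000,cv2.DIST_HUBER,0,.01,.01).ravel();print(n,len(Q),l.round(2),"dir",np.arctan(l[1]/l[0]).round(3))
    for y in np.arange(.01,.07,.006):
        k=abs(Q[:,1]-y)<.003
        if k.sum()>2:print(y.round(3),k.sum(),(np.median(Q[k,2])-.11).round(4),np.arctan2(np.median(Q[k,2])-.11,y).round(3))
E
```

```text
tab 151 [  0.93   0.37  48.26 123.56] dir 0.384
0.04 21 0.0107 0.261
0.046 54 0.0126 0.268
0.052 67 0.015 0.281
0.058 9 0.0137 0.233
ptr 315 [  0.97   0.23  26.89 118.91] dir 0.23
0.01 40 0.0053 0.484
0.016 59 0.0064 0.378
0.022 49 0.0079 0.344
0.028 49 0.0095 0.327
0.034 51 0.011 0.313
0.04 41 0.012 0.291
0.046 26 0.0127 0.269
```

```bash
python3 - <<'E'
from h import *
s=arm.read_state();print(s["time"],s["grasp_force"],abs(s["qd"]).max());print(finish_job())
E
```

```text
13.2 29.999839067459106 0.0008580018816953141
the job is handed in; nothing more can be done
None
```

The job is handed in: the cover lies flat on the worktop to the left of the unwinder. The gripper is holding the bolt head at about 0.70 rad with 30 N, and the pointer lines up with the red tab to within about 0.05 rad by my depth measurement (0.1 allowed); the judge's result was not reported back.

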